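# Take the tiffin off its draining stand and snap it into its clip base

## Task

Lift the steel tiffin by its handle off the sloping wooden draining stand and set it down on the grey clip base beside it, its two side lugs resting on the two hooks without forcing them, and let go of it. Then press it straight down, firmly but without ramming it, until both hooks have clicked over the lugs and the tiffin sits fully home. Leave the other things on the desk where they are and do not tip the tiffin over.

Things in the scene. Friction and masses are not known exactly. Their poses are not given: they have to be found in the camera images.
- tiffin_center (a point): Centre of the round steel tiffin (100 mm across, 0.35 to 0.6 kg): on its axis, 40 mm above its underside. Its z axis is the tiffin's own up axis, its y axis runs along the handle and through both lugs. The lid's flat top is 80 mm above the underside. It starts leaning 0.35 rad towards the stand's front, held there by friction and the lip. It is the same turned by half a turn.
- handle (a point): Centre of the tiffin's rigid flat handle bar: on the tiffin's axis, 126 mm above its underside; same axes as the tiffin. The bar is 12 mm wide (along x), 12 mm high and 90 mm long (along y); its top is 132 mm above the underside, and there is 38 mm of free height between the bar and the lid. Two posts carry it, 43 mm from the middle along y.
- lug_l (a point): Centre of the lug on the tiffin's +y side, a round bar 8 mm thick and 52 mm long lying along the tiffin's x, 56 mm from its axis and 58 mm above its underside.
- lug_r (a point): The same lug on the tiffin's -y side.
- stand_top (a point): Middle of the sloping top face of the wooden draining stand (fixed; 150 by 130 mm), 45 mm above the desk; axes level, yawed with the stand. The face rises 0.35 rad towards the stand's +x; a lip at its low (-x) edge stands 12 mm proud of the face. The tiffin stands on this face.
- base_seat (a point): Middle of the flat top of the grey plastic clip base (fixed; 120 mm in x, 150 in y, 12 thick), where the tiffin's underside rests when home; z up. Spring hooks stand at +y and -y. Set down lightly with its y axis along the base's (either way round), the tiffin rests by its lugs on the hooks, underside 12 to 18 mm above this point; home, the lug centres are 58 mm above it.
- hook_l_tip (a point): Inner tip of the hook at the base's +y side: 55 mm from the middle, 67 mm above the base's top. The hook is an upright arm 26 mm wide (x), 83 mm high; above its tip is a ramp leaning outwards 30 degrees from vertical, down which a lug slides; below it the catch springs over the lug. Two fixed guide ribs with flared tops flank it, 96 mm high, 61.5 mm from the middle, and centre the lugs.
- hook_r_tip (a point): The same for the hook at the base's -y side.
- hook_l (a joint): Outward bend of the spring hook at the base's +y side, rad: 0 when straight (free, or clicked over a lug), about 0.08 at most while a lug passes. Driving both lugs past takes about 12 to 22 N of downward push besides the tiffin's weight; pressed off the middle, one side may click before the other.
- hook_r (a joint): The same for the hook at the base's -y side.
- stapler: Bystander: blue plastic stapler, 120 by 32 mm, 50 mm high, between stand and base. Origin under its middle.
- pencil: Bystander: pencil with a silicone tip, 175 mm long, lying on the desk. Origin under its middle.
- bowl: Bystander: ceramic bowl, 120 mm across, 50 mm high, with a glass marble in it. Origin under its middle.
- tumbler: Bystander: steel tumbler, 70 mm across, 90 mm high. Origin under its middle.
- notebook: Bystander: thick notebook, 200 by 150 by 14 mm. Origin under its middle.
- dabba: Bystander: round steel tin, 80 mm across, 80 mm high. Origin under its middle.
Things that resemble listed ones, but are neither listed nor needed, are in the scene too. What is shaped like the part that bears tiffin_center but blue or yellow is not meant. What is shaped like the part that bears base_seat but purple is not meant.

How it is judged:
By the outcome, as a careful person would: the job done as asked, in the order asked, and still so for the second after the job is handed in, with the robot touching nothing.
It also fails if it takes over 72 s, if anything falls off the work surface, if the arm or the gripper's body presses on something with over 40 N, if the wrist force passes 120 N, or if a joint passes its speed limit or range.

## Robot

A 6-joint arm with a two-finger parallel gripper is mounted at the origin on the work surface. World frame = base frame: x ahead of the robot, y to its left, z up, the work surface at z = 0. Lengths are in m, angles in degrees, forces in N, time in s.
With the tool pointing down it reaches from about 0.35 to 0.8 m from the base axis. Payload 7.3 kg.
Tool frame: the origin (TCP) lies at the very end of the fingers, on their centre line; the grasp point (between the pads) lies 19 mm behind it; z points along the fingers, x is the direction in which the jaws open and shut, and the axes are right-handed (so a half turn about z gives the same grasp; the last joint's range is limited). The gripper opens to 85 mm and grips with 20 to 120 N. Pads are 22 mm wide; open, the fingers measure 114 mm over their backs; the gripper's body (76 mm by 85 mm) begins 54 mm behind the grasp point. The pads swing forward as they close: fully open they stand 13 mm farther back than shut.
Start: joints at [-82.162, 19.595, 87.324, -0, 73.075, -8.365], TCP at [0.147, -0.504, 0.231] pointing down, gripper open.
Joint ranges: [-145.02, 145.02], [-44.19, 115.74], [2.07, 154.8], [-57.11, 237.11], [16.16, 152.29], [-177.93, 177.93]. Speed limits (degrees/s): [147.25, 147.25, 180, 180, 180, 180].

## Interface

Orientations are given as [roll, pitch, yaw] about the fixed x, y, z axes, in that order (R = Rz(yaw) Ry(pitch) Rx(roll)).
In Python, from bench import r gives the robot as it stands.
- The arm moves only by the shell command python3 -m creep 'ROWS' [OPENING]. ROWS is JSON, a list that holds one entry, the list of rows, each a list of 4 numbers: the shift along the tool's x, y, z in mm, then the turn about the tool's z in degrees. In form: [[[x, y, z, roll], ...]]. A call has 1 to 12 rows; each row shifts and turns the commanded pose from where the row before left it, along the tool's axes as they then stand; what a row does not reach is not made up. A row lasts 1/8 s, in which the tool goes at most 62.5 mm and 10.7 degrees, less where a joint would pass 70% of its speed; a pose out of reach is approached as far as the arm can. A call with a gripper value outside its range is refused whole. OPENING is the opening, from 0 (shut) to 1 (fully open), set as the call begins (- or left out, the last holds). The fingers move at their own pace and stop on an object; the grip force is fixed at half the most. Time passes only in rows, so rows that do not move let the fingers close. It gives the time, the measured TCP pose, the force and the opening at its end, in the units of the state.
- r.get_obs(): the state, without advancing time (a new reading comes with each control period).
- r.get_image(name): name is "scene" or "top"; returns a dict with "img" (480x640x3 uint8, blue, green, red), "fx", "fy", "cx", "cy" (pixels), "position" and "attitude" of the camera in the world. Camera axes: x right, y down, z forward; pixel columns grow to the right and rows downward; lengths in m; the calibration is good to about 2 mm. A picture is of the moment at which its call begins. There is no depth.
- r.sign_off(): hands the job in, once; it reports no verdict.
Trained networks look in a picture, given as the dict that the camera call returned (one of the last four; its "shot" number tells which), for a name from the list of things; names that differ only in an ending like _2 or _b are one class to them, and where a whole thing is asked for, a point or a joint stands for the part that bears it (a point fixed in the world has none). Each returns a list of dicts, best first, with "score" (0 to 1); they miss things now and then, are a little off and sometimes report something else, mostly with a low value. They report only what shows in the picture. A call takes as long as a camera call. They do not tell look-alikes from the thing itself.
- r.find_in(picture, query): "extent" ([left, top, width, height] in pixels, round what is visible of it).
- r.masks_of(picture, query): "pixels" (480x640 bool, what is visible of it) and "extent" ([left, top, width, height] in pixels, round what is visible of it).
- r.spot_point(picture, query): "location" ([column, row] in pixels: a listed point, or the origin of a listed thing).
The state is a dict: "time_s": time; "q": joint angles; "qd": joint speeds; "joint_efforts": joint torques, N m; "position": TCP position; "tcp_rot": TCP orientation; "force": force on the tool from outside, world axes, zero at the start; "ft_torque": the same for the moment, N m; "opening": finger opening in m.
Only numpy, scipy, OpenCV 4.12 (cv2) and the standard library are available. Lean on these libraries where they do the work, as an engineer would, in place of code of your own. Each camera call takes 0.05 s, during which the arm holds its last target.

## Working session

There is one attempt and no reset: what is moved stays moved. The work goes in short steps, Python scripts to look and compute and a shell command to move; the robot and the scene stay as the last step left them, time stands still between calls to the robot, and variables do not carry over. Pictures are saved under pics/ and viewed, and the job is handed in when it is done.

```bash
mkdir -p pics; ls; cat > h.py <<'E'
import numpy as np, cv2
from bench import r
from scipy.spatial.transform import Rotation as R
def cam(p):
    a=np.array(p["attitude"],float)
    return a
E
python3 - <<'E'
from h import *
o=r.get_obs(); print({k:np.round(v,3) for k,v in o.items()})
for n in("scene","top"):
    p=r.get_image(n); cv2.imwrite(f"pics/{n}0.png",p["img"]); print({k:v for k,v in p.items() if k!="img"})
    for q in("tiffin_center","handle","lug_l","lug_r","stand_top","base_seat","hook_l_tip","hook_r_tip"):
        print(q,[(np.round(d["location"],1).tolist(),round(d["score"],2)) for d in r.spot_point(p,q)][:5])
E
```

```text
pics
{'time_s': np.float64(0.0), 'q': array([-82.165,  19.636,  87.375,  -0.   ,  73.074,  -8.366]), 'qd': array([-0.021, -0.015,  0.053,  0.049,  0.093, -0.039]), 'joint_efforts': array([-1.0000e-03, -4.3369e+01, -2.4601e+01, -0.0000e+00,  8.0000e-03,
        0.0000e+00]), 'position': array([ 0.146, -0.504,  0.231]), 'tcp_rot': array([-1.79988e+02,  8.40000e-02, -7.37990e+01]), 'force': array([-0.486,  0.354, -0.862]), 'ft_torque': array([0.058, 0.053, 0.037]), 'opening': np.float64(0.085)}
{'fx': 565.0122071252227, 'fy': 565.0122071252227, 'cx': 315.79051138913854, 'cy': 243.3225440135813, 'position': array([ 1.31030334, -0.34935026,  1.16630122]), 'attitude': array([-141.20751736,    0.20533059,   62.84069215]), 'shot': 1}
tiffin_center [([347.4, 166.8], 0.76), ([366.8, 217.9], 0.73), ([452.6, 249.8], 0.68)]
handle [([485.2, 273.0], 0.94), ([310.9, 169.9], 0.9), ([360.4, 187.6], 0.75)]
lug_l [([343.4, 212.9], 0.92), ([339.8, 180.3], 0.82), ([382.3, 199.6], 0.78), ([445.5, 271.6], 0.75), ([333.1, 153.7], 0.73)]
lug_r [([343.4, 212.9], 0.92), ([339.8, 180.3], 0.82), ([382.3, 199.6],
[... 510 characters left out ...]
   -0.27689916,  -91.59692076]), 'shot': 2}
tiffin_center [([229.9, 351.9], 0.89), ([244.3, 258.6], 0.84), ([176.6, 180.4], 0.77)]
handle [([237.9, 278.8], 0.9), ([266.1, 361.9], 0.82), ([169.5, 142.1], 0.57)]
lug_l [([216.8, 260.4], 0.91), ([155.7, 178.7], 0.88), ([223.6, 379.8], 0.85), ([273.7, 265.4], 0.69), ([206.1, 160.1], 0.67)]
lug_r [([216.8, 260.4], 0.91), ([155.7, 178.7], 0.88), ([223.6, 379.8], 0.85), ([273.7, 265.4], 0.69), ([206.1, 160.1], 0.67)]
stand_top [([384.3, 204.8], 0.34)]
base_seat [([506.3, 218.3], 0.82), ([401.1, 216.1], 0.63), ([218.4, 258.1], 0.45)]
hook_l_tip [([493.0, 211.5], 0.66), ([384.0, 204.1], 0.4)]
hook_r_tip [([433.4, 216.5], 0.54), ([543.4, 220.1], 0.54)]
```

View pics/scene0.png

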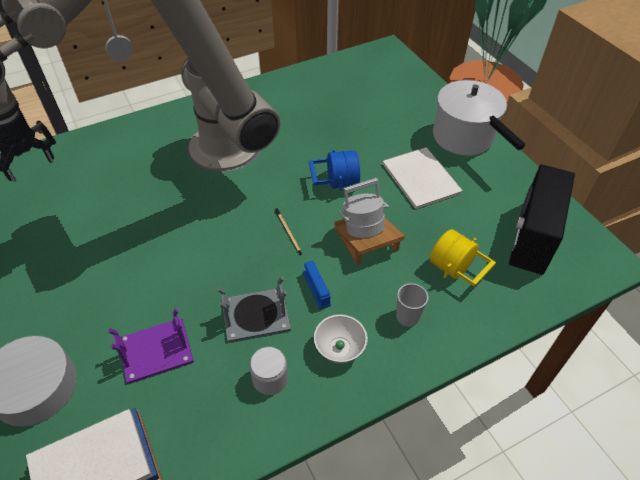

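View pics/top0.png

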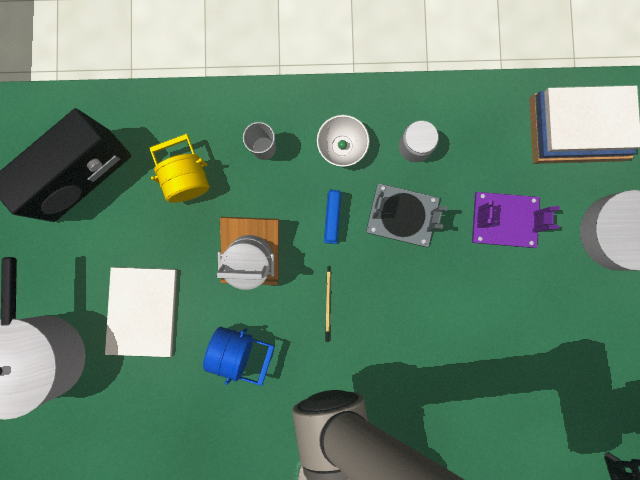

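The picture shows three tiffin shapes: steel at scene (365,212) / top (246,262), blue at scene (343,168) / top (235,355), and yellow at scene (455,255) / top (180,178). There are two clip bases: grey at scene (256,313) / top (404,214), and purple at scene (152,349) / top (506,218). I choose the steel tiffin and the grey base, and will check both in crops.

```bash
python3 - <<'E'
import cv2,numpy as np
a=cv2.imread("pics/scene0.png");b=cv2.imread("pics/top0.png")
def c(im,x,y,w,h,s): return cv2.resize(im[y:y+h,x:x+w],None,fx=s,fy=s,interpolation=cv2.INTER_CUBIC)
cv2.imwrite("pics/c1.png",np.hstack([c(a,315,170,100,100,4),c(b,200,205,100,100,4)]))
cv2.imwrite("pics/c2.png",np.hstack([c(a,205,265,100,100,4),c(b,355,165,100,100,4)]))
E
```

```text
(no output)
```

View pics/c1.png

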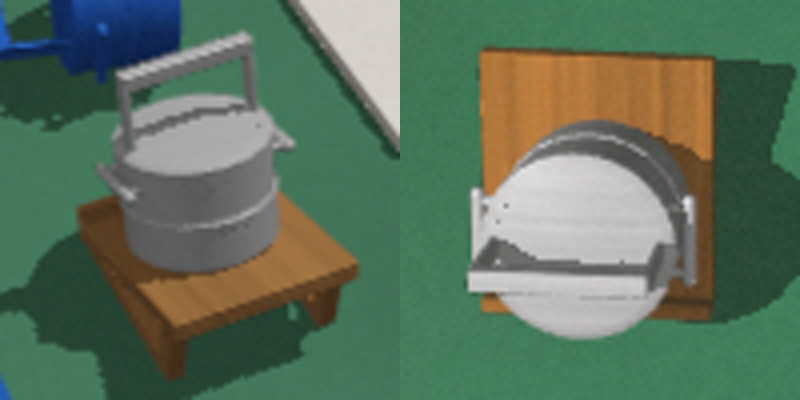

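View pics/c2.png

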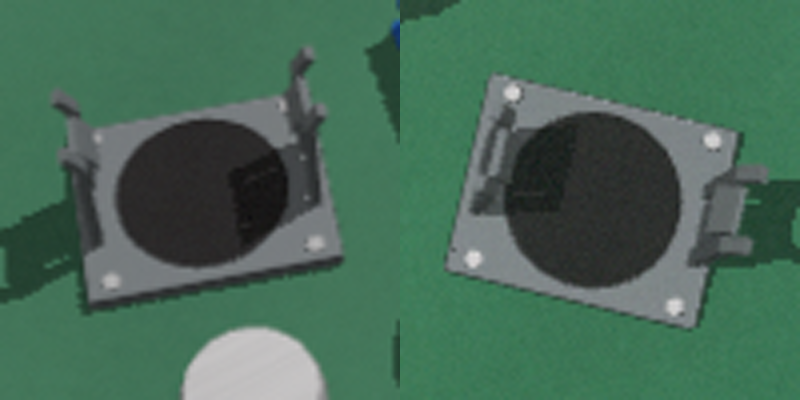

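```bash
cat >> h.py <<'E'
S=dict(fx=565.0122,fy=565.0122,cx=315.7905,cy=243.3225,position=[1.31030334,-.34935026,1.16630122],attitude=[-141.20751736,.20533059,62.84069215])
T=dict(fx=461.71732,fy=461.71732,cx=328.61609,cy=242.39148,position=[.47533698,.02804606,1.08410255],attitude=[-176.35067512,-.27689916,-91.59692076])
def proj(c,X):
    X=np.atleast_2d(X)
    Y=(X-np.array(c["position"]))@R.from_euler("xyz",c["attitude"],degrees=True).as_matrix()
    return np.c_[c["fx"]*Y[:,0]/Y[:,2]+c["cx"],c["fy"]*Y[:,1]/Y[:,2]+c["cy"]]
def ray(c,uv,z):
    d=R.from_euler("xyz",c["attitude"],degrees=True).apply([(uv[0]-c["cx"])/c["fx"],(uv[1]-c["cy"])/c["fy"],1])
    p=np.array(c["position"]);return p+d*(z-p[2])/d[2]
E
python3 - <<'E'
from h import *
from scipy.optimize import least_squares
f4=lambda L:np.array(L,float)
# base
bt=[(378,183.3),(440.5,198),(429.3,246.8),(366.5,232.5)]
P=f4([ray(T,q,.012) for q in bt]);print("base corners",np.round(P,4).tolist(),P.mean(0))
print([np.linalg.norm(P[i]-P[i-1]) for i in range(4)])
y=(P[0]-P[1]+P[3]-P[2]);print("base yaw",np.degrees(np.arctan2(-y[0],y[1])))
bs=[(229.5,339),(290.5,328)]
print("scene near corners",[np.round(ray(S,q,.012),4).tolist() for q in bs])
# stand corners from top (upper ones high edge)
hi=.045+.065*np.sin(.35);lo=.045-.065*np.sin(.35)
st=[((220.3,217.2),hi),((278.7,219.7),hi),((277.8,284),lo),((220.8,282.5),lo)]
Q=f4([ray(T,q,z) for q,z in st]);print("stand",np.round(Q,4).tolist(),Q.mean(0))
# tiffin: points in body frame
M={'b+':(0,.045,.132),'b-':(0,-.045,.132),'l':(0,.056,.058),'r':(0,-.056,.058)}
# +y = image left in top
obs=[(T,'b+',(217,274)),(T,'b-',(263.2,275)),(T,'l',(219,261.5)),(T,'r',(272.7,265)),
(S,'b+',(344.5,188.7)),(S,'b-',(377.5,180)),(S,'l',(343.9,214.5)),(S,'r',(386,204.5))]
def res(p,w=0):
    Rm=R.from_euler("ZY",[p[3],p[4]])
    return np.concatenate([(proj(c,Rm.apply(M[k])+p[:3])[0]-uv) for c,k,uv in obs])
s=least_squares(res,[.43,.2,.05,0,-.35]);p=s.x
print("tiffin underside",p,"deg",np.degrees(p[3:]));print(np.round(s.fun.reshape(-1,2),1).tolist())
print("handle",R.from_euler("ZY",p[3:]).apply([0,0,.126])+p[:3], "top ctr",R.from_euler("ZY",p[3:]).apply([0,0,.132])+p[:3])
print("lid",R.from_euler("ZY",p[3:]).apply([0,0,.08])+p[:3])
s=least_squares(lambda a:res(np.r_[a,-.35]),p[:4]);print(s.x);print(np.round(s.fun.reshape(-1,2),1).tolist())
E
```

```text
base corners [[0.6793, -0.0988, 0.012], [0.6405, -0.2441, 0.012], [0.5268, -0.213, 0.012], [0.5642, -0.068, 0.012]] [ 0.60270444 -0.15596328  0.012     ]
[np.float64(0.11912540590742043), np.float64(0.15038375240041685), np.float64(0.1178919864724056), np.float64(0.14982626634786494)]
base yaw -14.691024535099995
scene near corners [[0.6436, -0.2358, 0.012], [0.6819, -0.0981, 0.012]]
stand [[0.6024, 0.2593, 0.0673], [0.5934, 0.1303, 0.0673], [0.4507, 0.14, 0.0227], [0.4577, 0.2702, 0.0227]] [0.52605055 0.19994446 0.045     ]
tiffin underside [ 0.50619162  0.21706781  0.02921197  0.54888734 -0.2661303 ] deg [ 31.44892786 -15.24814307]
[[5.0, 11.9], [-3.2, -13.7], [1.3, 18.6], [-8.5, -13.2], [24.3, -12.8], [-26.0, 18.1], [31.5, -18.9], [-31.2, 18.6]]
handle [0.47792142 0.19977845 0.15077625] top ctr [0.47657521 0.19895514 0.15656502]
lid [0.48824228 0.20609043 0.10639564]
[0.51307617 0.2206386  0.03155016 0.5309466 ]
[[5.5, 12.8], [-2.3, -12.1], [0.3, 16.9], [-9.0, -14.1], [23.6, -12.9], [-27.3, 17.7], [32.9, -18.5], [-30.5, 18.8]]
```

```bash
python3 - <<'E'
from h import *
from scipy.optimize import least_squares
M={'b+':(0,.045,.132),'b-':(0,-.045,.132),'l':(0,.056,.058),'r':(0,-.056,.058)}
obs=[(T,'b+',(217,274)),(T,'b-',(263.2,275)),(T,'l',(219,261.5)),(T,'r',(272.7,265)),
(S,'b-',(344.5,188.7)),(S,'b+',(377.5,180)),(S,'r',(343.9,214.5)),(S,'l',(386,204.5))]
def res(p,w=0):
    Rm=R.from_euler("ZY",[p[3],p[4]])
    return np.concatenate([(proj(c,Rm.apply(M[k])+p[:3])[0]-uv) for c,k,uv in obs])
for f in (lambda a:a,lambda a:np.r_[a[:4],-.35]):
    s=least_squares(lambda a:res(f(a)),[.43,.2,.05,0,-.35]);p=f(s.x)
    print("tiffin underside",p,"deg",np.degrees(p[3:]));print(np.round(s.fun.reshape(-1,2),1).tolist())
    for n,h in (("center",.04),("lid",.08),("handle",.126)):
        print(n,R.from_euler("ZY",p[3:]).apply([0,0,h])+p[:3])
    im=[]
    for c,n,(x,y) in((S,"scene0",(315,170)),(T,"top0",(200,205))):
        a=cv2.imread(f"pics/{n}.png")[y:y+100,x:x+100];a=cv2.resize(a,None,fx=4,fy=4,interpolation=cv2.INTER_CUBIC)
        Rm=R.from_euler("ZY",p[3:])
        t=np.linspace(0,2*np.pi,60)
        def dr(X,col):
            q=(proj(c,Rm.apply(X)+p[:3])-[x,y]+.5)*4
            cv2.polylines(a,[np.int32(q)],False,col,1)
        for h in(0,.08): dr(np.c_[.05*np.cos(t),.05*np.sin(t),0*t+h],(0,0,255))
        for sg in(-1,1):
            dr(np.array([[-.026,sg*.056,.058],[.026,sg*.056,.058]]),(255,0,0))
        dr(np.array([[-.006,-.045,.132],[.006,-.045,.132],[.006,.045,.132],[-.006,.045,.132],[-.006,-.045,.132]]),(0,255,0))
        im.append(a)
    cv2.imwrite("pics/fit%d.png"%(f([1,1,1,1,1])[4]<0),np.hstack(im))
E
```

```text
tiffin underside [ 0.51865449  0.19794667  0.03879293 -0.09039927 -0.33815259] deg [ -5.17949688 -19.37471642]
[[-0.6, -1.0], [-1.7, 0.8], [0.9, -0.4], [-0.6, -0.6], [0.1, 0.3], [-0.0, -0.7], [-0.4, 1.5], [-2.7, -0.8]]
center [0.50543888 0.19914462 0.0765277 ]
lid [0.49222327 0.20034257 0.11426246]
handle [0.47702532 0.20172021 0.15765744]
tiffin underside [ 0.51972783  0.19785147  0.03916787 -0.09045492 -0.35      ] deg [ -5.18268496 -20.05352283]
[[-0.6, -0.8], [-1.7, 1.0], [0.9, -0.6], [-0.6, -0.8], [0.0, 0.2], [-0.1, -0.8], [-0.3, 1.5], [-2.6, -0.7]]
center [0.50606799 0.19909045 0.07674278]
lid [0.49240816 0.20032943 0.11431769]
handle [0.47669934 0.20175425 0.15752883]
```

View pics/fit1.png

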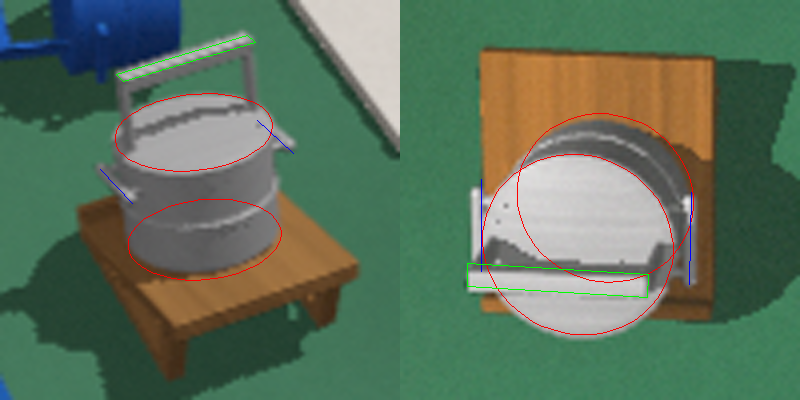

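The crops confirm both choices: the leaning steel tiffin with its handle on the robot side, and the grey base with yaw about -14.7°. The handle is at about (0.476, 0.2015, 0.1575) with yaw about -5°. I'll turn the tool first, then move over in an arc.

```bash
python3 -m creep '[[[0,0,0,-9.8],[0,0,0,-9.8],[0,0,0,-9.8],[0,0,0,-9.8],[0,0,0,-9.8],[0,0,0,-9.8],[0,0,0,-9.8],[50,0,0,0],[50,0,0,0],[50,0,0,0],[50,0,0,0]]]' 1
```

```text
time_s: 2.28
position: [0.3473, -0.5223, 0.2314]
tcp_rot: [180.0, -0.0, -5.2]
force: [1.2, -1.1, 0.4]
opening: 0.0855
```

```bash
python3 -m creep '[[[5,-50,0,0],[5,-60,0,0],[5,-60,0,0],[5,-60,0,0],[5,-60,0,0],[5,-60,0,0],[5,-60,0,0],[5,-60,0,0],[5,-60,0,0],[5,-60,0,0],[5,-60,0,0],[7,-60,0,0]]]' 1 && python3 -m creep '[[[0,-20,0,0],[0,0,0,0],[0,0,0,0]]]'; python3 - <<'E'
from h import *
for n in("scene","top"):
    p=r.get_image(n); cv2.imwrite(f"pics/{n}1.png",p["img"])
E
```

```text
time_s: 3.78
position: [0.4719, 0.1813, 0.2315]
tcp_rot: [180.0, -0.0, -5.2]
force: [0.9, -0.2, -0.3]
opening: 0.0856
time_s: 4.15
position: [0.4734, 0.1983, 0.2312]
tcp_rot: [180.0, 0.0, -5.2]
force: [1.3, -1.0, -0.5]
opening: 0.0854
```

```bash
python3 - <<'E'
import cv2,numpy as np
a=cv2.imread("pics/scene1.png");b=cv2.imread("pics/top1.png")
def c(im,x,y,w,h,s): return cv2.resize(im[y:y+h,x:x+w],None,fx=s,fy=s,interpolation=cv2.INTER_CUBIC)
cv2.imwrite("pics/c3.png",np.hstack([c(a,290,110,130,160,3),c(b,180,180,130,160,3)]))
E
```

```text
(no output)
```

View pics/c3.png

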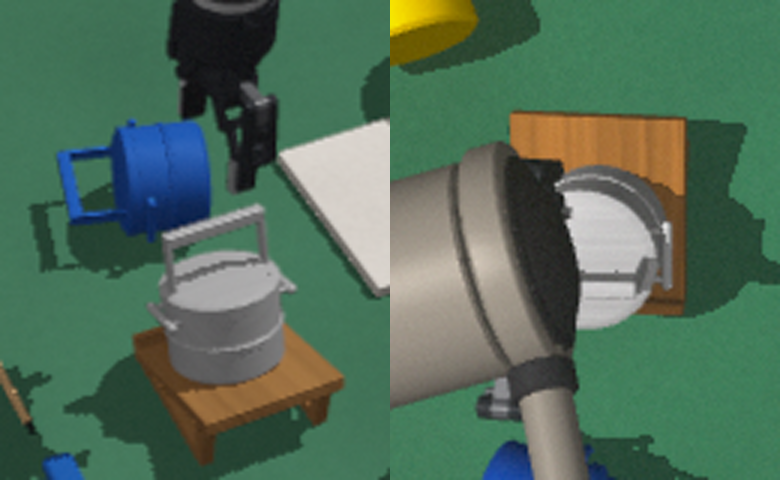

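The scene crop shows the open fingers above and behind the handle; nothing is in the descent path. I'll descend.

```bash
python3 -m creep '[[[2.5,-3,15,0],[0,0,15,0],[0,0,15,0],[0,0,15,0],[0,0,12,0],[0,0,11,0],[0,0,10,0],[0,0,0,0],[0,0,0,0]]]' 1; python3 - <<'E'
from h import *
p=r.get_image("scene"); a=p["img"];cv2.imwrite("pics/scene2.png",cv2.resize(a[130:270,300:440],None,fx=4,fy=4,interpolation=cv2.INTER_CUBIC))
E
```

```text
time_s: 5.38
position: [0.4766, 0.2019, 0.1386]
tcp_rot: [-180.0, -0.0, -5.2]
force: [1.1, 0.0, 0.2]
opening: 0.0855
```

View pics/scene2.png

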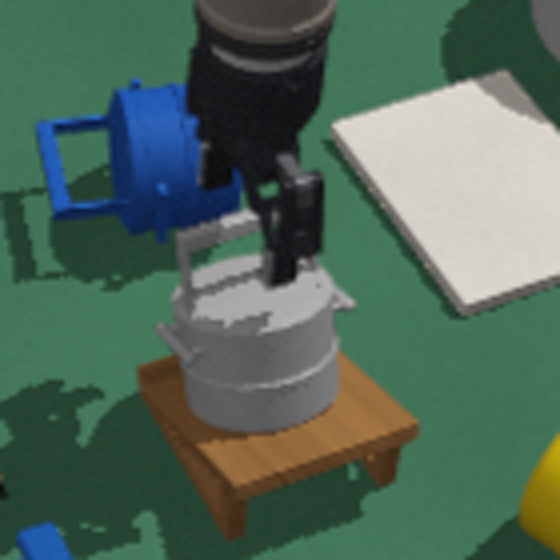

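```bash
python3 - <<'E'
from h import *
for X in([.519,.198,.152],[.519,.198,.165],[.477,.2018,.1575]): print((proj(S,X)[0]-[300,130])*4)
E
```

```text
[273.93684739 276.90095738]
[275.41058267 262.24308188]
[245.52867525 225.04570099]
```

Observed finger tip matches the prediction within about 1 px, so the bar is between the pads. I'll close.

```bash
python3 -m creep '[[[0,0,0,0],[0,0,0,0],[0,0,0,0],[0,0,0,0],[0,0,0,0],[0,0,0,0]]]' 0.24; python3 -m creep '[[[0,0,0,0],[0,0,-1,0],[0,0,-1,0],[0,0,-1,0],[0,0,-1,0],[0,0,0,0]]]' 0;python3 - <<'E'
from h import *
p=r.get_image("scene"); a=p["img"];cv2.imwrite("pics/scene3.png",cv2.resize(a[130:270,300:440],None,fx=4,fy=4,interpolation=cv2.INTER_CUBIC))
E
```

```text
time_s: 6.18
position: [0.4763, 0.2018, 0.1382]
tcp_rot: [180.0, 0.0, -5.2]
force: [-0.7, 0.3, -0.7]
opening: 0.0207
time_s: 6.92
position: [0.4762, 0.2018, 0.142]
tcp_rot: [180.0, 0.0, -5.2]
force: [1.6, -0.9, -3.3]
opening: 0.0122
```

View pics/scene3.png

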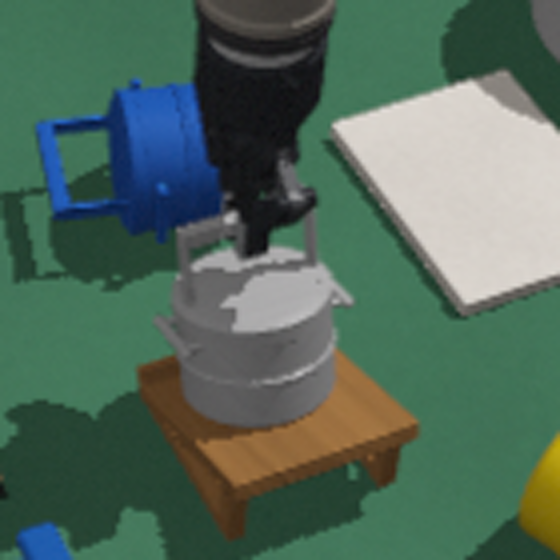

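```bash
python3 -m creep '[[[0,0,-4,0],[0,0,-5,0],[0,0,-8,0],[0,0,-10,0],[0,0,-12,0],[0,0,-15,0],[0,0,-15,0],[0,0,-15,0],[0,0,-10,0],[0,0,-6,0],[0,0,0,0],[0,0,0,0]]]';python3 - <<'E'
from h import *
for n in("scene","top"):
    p=r.get_image(n); cv2.imwrite(f"pics/{n}4.png",p["img"])
a=cv2.imread("pics/scene4.png");b=cv2.imread("pics/top4.png")
def c(im,x,y,w,h,s): return cv2.resize(im[y:y+h,x:x+w],None,fx=s,fy=s,interpolation=cv2.INTER_CUBIC)
cv2.imwrite("pics/c4.png",np.hstack([c(a,290,110,130,160,3),c(b,180,180,130,160,3)]))
E
```

```text
time_s: 8.48
position: [0.4761, 0.2018, 0.2417]
tcp_rot: [180.0, 0.1, -5.2]
force: [-0.2, 0.5, -4.5]
opening: 0.0118
```

View pics/c4.png

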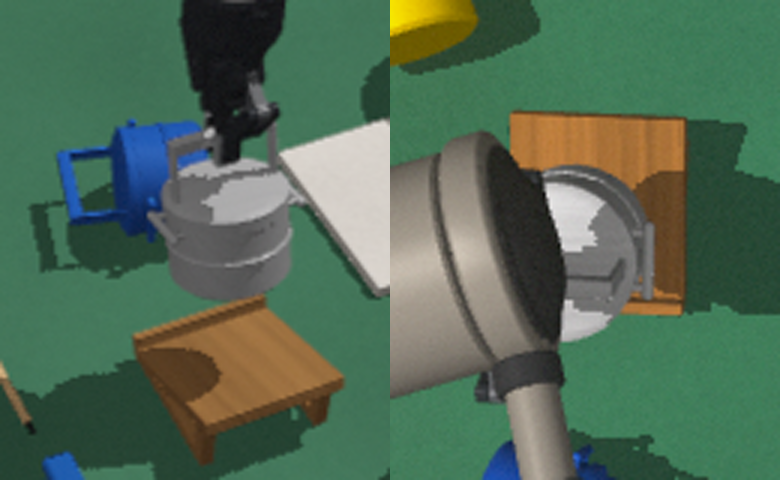

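```bash
cat >> h.py <<'E'
def overlay(c,img,p,box,s):
    x,y,w,h=box
    a=cv2.resize(img[y:y+h,x:x+w],None,fx=s,fy=s,interpolation=cv2.INTER_CUBIC)
    Rm=R.from_euler("ZYX",p[3:]) ;t=np.linspace(0,2*np.pi,60)
    def dr(X,col):
        q=(proj(c,Rm.apply(np.array(X)-[0,0,.126])+p[:3])-[x,y]+.5)*s
        cv2.polylines(a,[np.int32(q)],False,col,1)
    for hh in(0,.08): dr(np.c_[.05*np.cos(t),.05*np.sin(t),0*t+hh],(0,0,255))
    for sg in(-1,1): dr([[-.026,sg*.056,.058],[.026,sg*.056,.058]],(255,0,0))
    dr([[-.006,-.045,.132],[.006,-.045,.132],[.006,.045,.132],[-.006,.045,.132],[-.006,-.045,.132]],(0,255,0))
    return a
E
python3 - <<'E'
from h import *
a=cv2.imread("pics/scene4.png");b=cv2.imread("pics/top4.png")
ims=[]
for tilt in (0,-.1):
    p=[.4761,.2018,.2607,np.radians(-5.2),tilt,0]
    ims.append(np.hstack([overlay(S,a,p,(330,130,80,90),4),overlay(T,b,p,(215,210,80,90),4)]))
cv2.imwrite("pics/o4.png",np.vstack(ims)[:, :])
print(np.vstack(ims).shape)
E
```

```text
(720, 640, 3)
```

```bash
python3 - <<'E'
import cv2
a=cv2.imread("pics/o4.png");cv2.imwrite("pics/o4s.png",cv2.resize(a,None,fx=.83,fy=.83,interpolation=cv2.INTER_AREA))
E
```

```text
(no output)
```

View pics/o4s.png

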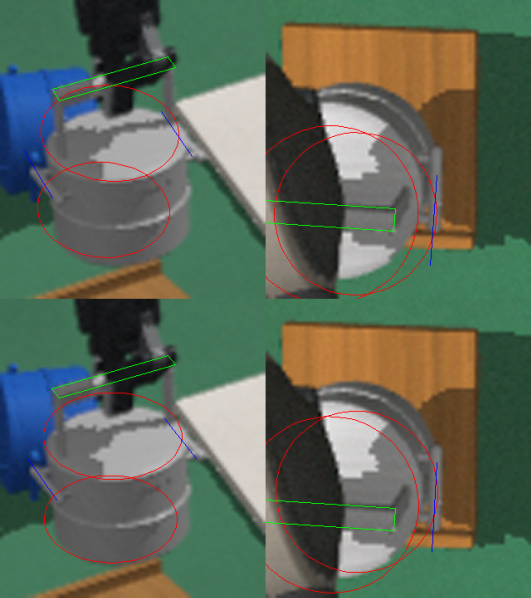

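```bash
python3 - <<'E'
from h import *
a=cv2.imread("pics/scene4.png");b=cv2.imread("pics/top4.png")
ims=[]
for tilt in (-.25,-.35):
    p=[.4761,.2018,.2607,np.radians(-5.2),tilt,0]
    ims.append(np.hstack([overlay(S,a,p,(330,130,80,90),3),overlay(T,b,p,(215,210,80,90),3)]))
cv2.imwrite("pics/o5.png",np.vstack(ims))
E
```

```text
(no output)
```

View pics/o5.png

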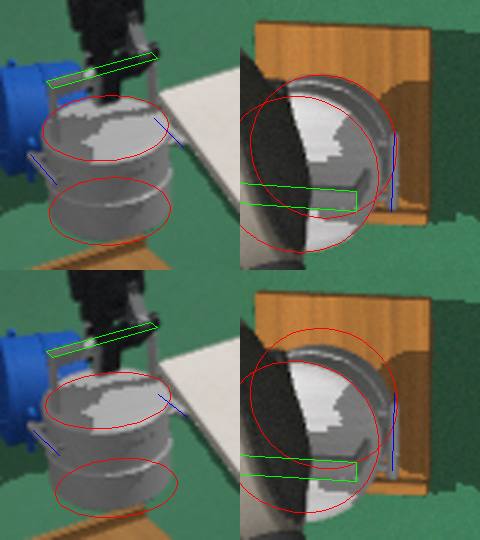

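```bash
cat > fit4.py <<'E'
from h import *
from scipy.optimize import least_squares
t=np.linspace(0,2*np.pi,361)
ring=lambda h:np.c_[.05*np.cos(t),.05*np.sin(t),0*t+h]
def F(p):
    Rm=R.from_euler("ZYX",p[3:]);P=lambda c,X:proj(c,Rm.apply(np.array(X)-[0,0,.126])+p[:3])
    e=[]
    e+=list(P(S,[[0,-.045,.132]])[0]-(346.5,158))
    e+=list(P(S,[[.026,-.056,.058]])[0]-(350.7,191))
    e+=list(P(S,[[-.026,-.056,.058]])[0]-(340.5,181))
    e+=list(P(S,[[.026,.056,.058]])[0]-(391.3,178.5))
    L=P(S,ring(.08));B=P(S,ring(0))
    e+=[L[:,0].min()-344.3,L[:,0].max()-386.3,B[:,1].max()-209.7,L[:,1].min()-162]
    e+=list(P(T,[[.026,-.056,.058]])[0]-(266.3,254)); e+=list(P(T,[[-.026,-.056,.058]])[0]-(266,280))
    L=P(T,ring(.08)); e+=[L[:,1].max()-294,L[:,0].max()-261.5]
    e+=[(p[5])*100,(p[0]-.476)*300,(p[1]-.2018)*300]
    return np.array(e)
s=least_squares(F,[.476,.2018,.257,-.09,-.25,0]);print(np.round(s.x,4),np.degrees(s.x[3:]));print(np.round(s.fun,1))
a=cv2.imread("pics/scene4.png");b=cv2.imread("pics/top4.png")
cv2.imwrite("pics/o6.png",np.hstack([overlay(S,a,s.x,(330,130,80,90),5),overlay(T,b,s.x,(215,210,80,90),5)]))
E
python3 fit4.py
```

```text
[ 0.4758  0.2023  0.2606 -0.0708 -0.2515 -0.0009] [ -4.05784802 -14.40989475  -0.05071314]
[-0.1 -0.1 -1.8  0.2 -0.7  0.2 -0.4 -0.5 -0.3 -0.5  1.4 -0.8 -0.8 -0.6
 -0.9 -0.3 -0.3 -1.1 -0.1 -0.1  0.1]
```

View pics/o6.png

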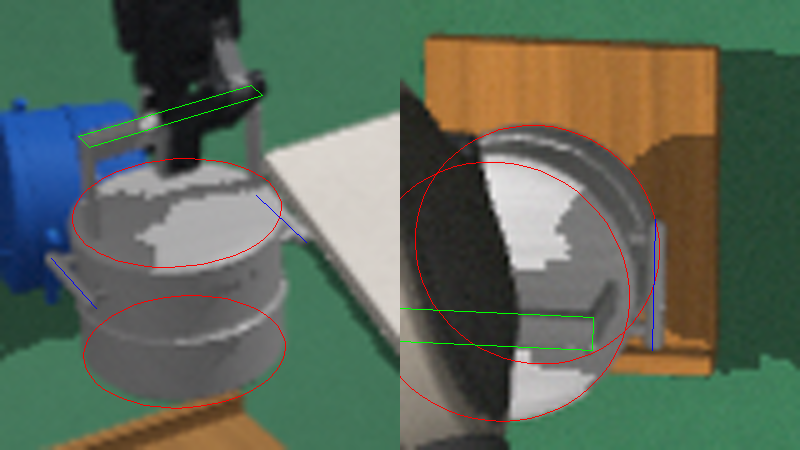

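The lift worked, and the weight reads about 4.5 N. The overlay fit shows the tiffin still leaning about 14° in the grip. I'll straighten it on the free desk in front of the base, around top pixel (400,300), then regrip it upright before placing it on the hooks.

```bash
python3 -m creep '[[[-1,8,0,0],[-2,18,0,0],[-3,32,0,0],[-4,42,0,0],[-4,45,0,0],[-4,45,0,0],[-4,45,0,3],[-4,42,0,3],[-4,36,0,3.5],[-3,22,0,0],[-2,9,0,0],[0,3,0,0]]]';python3 -m creep '[[[0,0,20,0],[0,0,20,0],[0,0,20,0],[0,0,20,0],[0,0,10,0],[0,0,5,0],[0,0,0,0],[0,0,0,0]]]'; python3 - <<'E'
from h import *
for n in("scene","top"):
    p=r.get_image(n); cv2.imwrite(f"pics/{n}7.png",p["img"])
a=cv2.imread("pics/scene7.png");b=cv2.imread("pics/top7.png")
def c(im,x,y,w,h,s): return cv2.resize(im[y:y+h,x:x+w],None,fx=s,fy=s,interpolation=cv2.INTER_CUBIC)
cv2.imwrite("pics/c7.png",np.hstack([c(a,150,160,200,200,2),c(b,310,190,200,200,2)]))
E
```

```text
time_s: 10.07
position: [0.3983, -0.1376, 0.2424]
tcp_rot: [-180.0, -0.0, -14.8]
force: [-0.1, -0.5, -3.2]
opening: 0.0118
time_s: 11.08
position: [0.3992, -0.1375, 0.1478]
tcp_rot: [180.0, -0.1, -14.7]
force: [-1.1, 0.5, -4.0]
opening: 0.0121
```

View pics/c7.png

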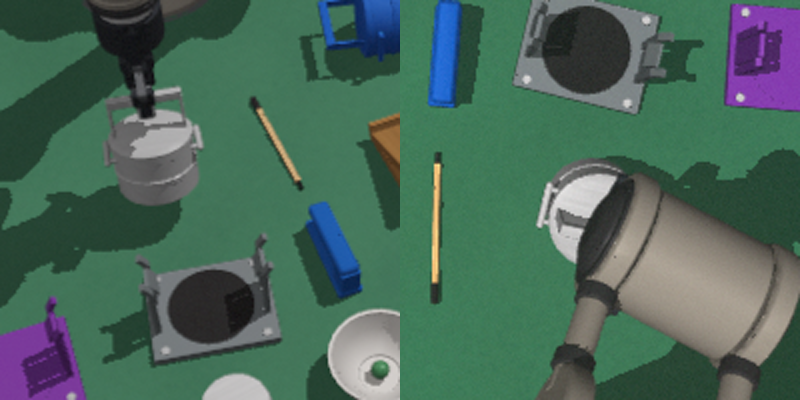

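It hangs clear over the empty desk, scene (230,235). I'll lower it until it touches, then press gently.

```bash
python3 -m creep '[[[0,0,8,0],[0,0,8,0],[0,0,6,0],[0,0,4,0],[0,0,2,0],[0,0,1,0],[0,0,0,0]]]'; python3 -m creep '[[[0,0,1.5,0],[0,0,1.5,0],[0,0,0,0]]]'; python3 -m creep '[[[0,0,1.5,0],[0,0,1.5,0],[0,0,0,0]]]'
```

```text
time_s: 12.05
position: [0.3989, -0.1374, 0.1184]
tcp_rot: [180.0, -0.0, -14.7]
force: [-0.7, 0.1, -3.5]
opening: 0.0118
time_s: 12.42
position: [0.3987, -0.1373, 0.1152]
tcp_rot: [180.0, 0.0, -14.7]
force: [-0.1, 0.1, -5.5]
opening: 0.0119
time_s: 12.8
position: [0.3988, -0.1373, 0.1122]
tcp_rot: [180.0, 0.0, -14.7]
force: [0.6, 0.3, -3.8]
opening: 0.012
```

```bash
python3 -m creep '[[[0,0,1.5,0],[0,0,0,0]]]'; python3 -m creep '[[[0,0,1.5,0],[0,0,0,0]]]';  python3 -m creep '[[[0,0,1,0],[0,0,0,0]]]'; python3 - <<'E'
from h import *
p=r.get_image("scene"); a=p["img"];cv2.imwrite("pics/scene8.png",cv2.resize(a[190:290,180:280],None,fx=5,fy=5,interpolation=cv2.INTER_CUBIC))
E
```

```text
time_s: 13.05
position: [0.3989, -0.1374, 0.1108]
tcp_rot: [180.0, -0.0, -14.7]
force: [1.4, -0.7, -4.8]
opening: 0.0107
time_s: 13.3
position: [0.3986, -0.1372, 0.109]
tcp_rot: [-180.0, 0.0, -14.7]
force: [-0.1, 0.1, -3.7]
opening: 0.0107
time_s: 13.55
position: [0.3988, -0.1373, 0.1082]
tcp_rot: [180.0, 0.0, -14.7]
force: [0.1, 0.2, -3.3]
opening: 0.011
```

View pics/scene8.png

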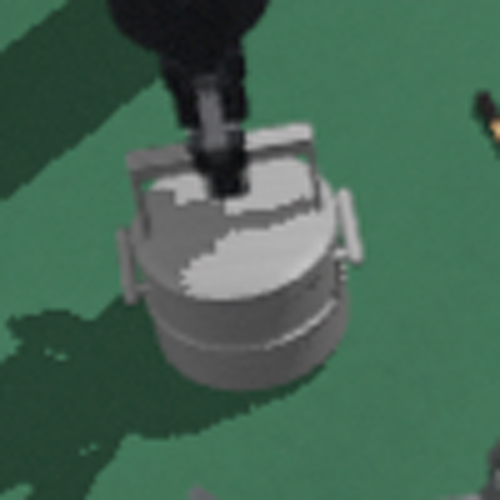

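```bash
python3 - <<'E'
from h import *
p=r.get_image("scene"); q=r.get_image("top");a=p["img"];b=q["img"]
cv2.imwrite("pics/scene9.png",a);cv2.imwrite("pics/top9.png",b)
ims=[]
for tilt in(-.25,0):
    P=[.3988,-.1373,.1272,np.radians(-14.7),tilt,0]
    ims.append(np.hstack([overlay(S,a,P,(190,200,75,75),4),overlay(T,b,P,(365,250,75,75),4)]))
cv2.imwrite("pics/o9.png",np.vstack(ims))
E
```

```text
(no output)
```

View pics/o9.png

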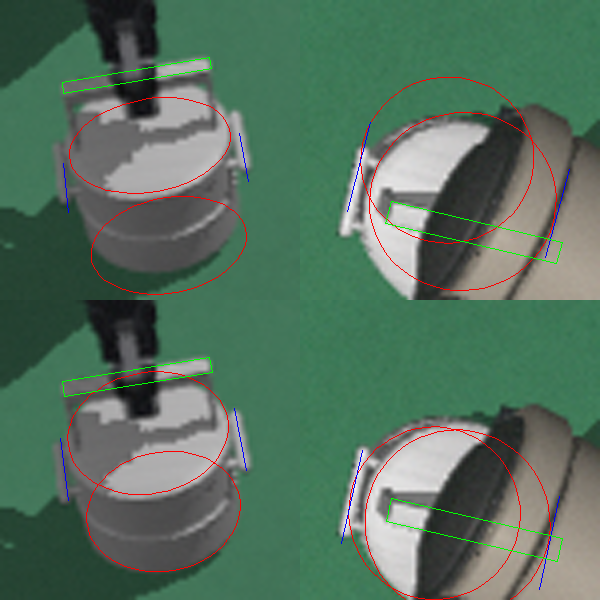

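```bash
python3 -m creep '[[[0,0,1,0],[0,0,0,0]]]'; python3 -m creep '[[[0,0,1,0],[0,0,0,0]]]';  python3 -m creep '[[[0,0,1,0],[0,0,0,0]]]'
```

```text
time_s: 13.95
position: [0.3988, -0.1373, 0.1072]
tcp_rot: [180.0, 0.0, -14.7]
force: [-0.5, 1.0, -4.7]
opening: 0.0112
time_s: 14.2
position: [0.3994, -0.1376, 0.1067]
tcp_rot: [180.0, -0.1, -14.7]
force: [0.2, -0.2, 2.5]
opening: 0.011
time_s: 14.45
position: [0.4003, -0.138, 0.1062]
tcp_rot: [180.0, -0.2, -14.7]
force: [4.0, -0.1, 5.3]
opening: 0.0108
```

Contact: the force changed sign at z 0.1067, which matches a handle height of 126 mm. I'll release, rise and measure.

```bash
python3 -m creep '[[[0,0,0,0],[0,0,0,0],[0,0,0,0],[0,0,0,0],[0,0,0,0],[0,0,0,0]]]' 1; python3 -m creep '[[[0,0,-10,0],[0,0,-25,0],[0,0,-35,0],[0,20,-35,0],[0,60,0,0],[0,60,0,0],[0,20,0,0],[0,0,0,0]]]'; python3 - <<'E'
from h import *
p=r.get_image("scene"); q=r.get_image("top");a=p["img"];b=q["img"]
cv2.imwrite("pics/scene10.png",a);cv2.imwrite("pics/top10.png",b)
for n,P in(("s",p),("t",q)):
  for k in("handle","lug_l","tiffin_center"): print(n,k,[(np.round(d["location"],1).tolist(),round(d["score"],2)) for d in r.spot_point(P,k)][:6])
P=[.40,-.137,.126,np.radians(-14.7),0,0]
cv2.imwrite("pics/o10.png",np.hstack([overlay(S,a,P,(185,190,80,80),5),overlay(T,b,P,(365,250,80,80),5)]))
E
```

```text
time_s: 15.2
position: [0.3988, -0.1373, 0.1053]
tcp_rot: [180.0, 0.0, -14.7]
force: [0.2, -0.0, 0.1]
opening: 0.0854
time_s: 16.2
position: [0.3578, -0.2928, 0.2105]
tcp_rot: [-180.0, 0.0, -14.8]
force: [0.0, -0.3, -0.2]
opening: 0.0855
s handle [([314.0, 171.8], 0.96), ([483.3, 271.0], 0.81), ([223.5, 224.6], 0.71), ([229.8, 243.6], 0.33)]
s lug_l [([340.4, 182.4], 0.95), ([445.9, 269.2], 0.95), ([204.0, 242.5], 0.82), ([469.3, 245.1], 0.79), ([250.2, 238.6], 0.76), ([334.4, 155.4], 0.71)]
s tiffin_center [([453.9, 252.7], 0.98), ([230.4, 243.4], 0.75), ([345.4, 166.7], 0.72), ([338.6, 349.7], 0.6)]
t handle [([267.3, 365.0], 0.82), ([407.3, 307.7], 0.81), ([170.5, 139.7], 0.76), ([426.9, 309.0], 0.61)]
t lug_l [([155.8, 180.3], 0.89), ([203.2, 161.5], 0.83), ([339.5, 145.1], 0.65), ([376.3, 293.5], 0.62), ([429.4, 307.7], 0.62), ([246.3, 329.1], 0.58)]
t tiffin_center [([182.4, 177.0], 0.79), ([227.2, 350.5], 0.68)]
```

View pics/o10.png

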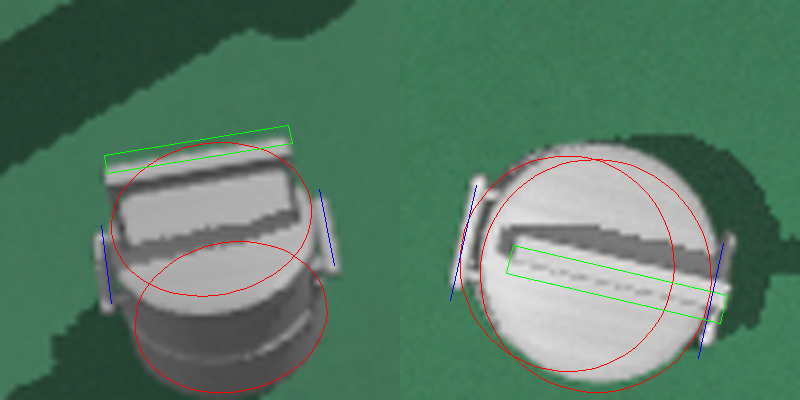

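```bash
python3 - <<'E'
from h import *
from scipy.optimize import least_squares
t=np.linspace(0,2*np.pi,361);ring=np.c_[.05*np.cos(t),.05*np.sin(t),0*t+.08]
def F(q):
    p=np.r_[q[:2],.126,q[2]];Rm=R.from_euler("z",p[3])
    P=lambda c,X:proj(c,Rm.apply(np.array(X)-[0,0,.126])+p[:3])
    L=P(T,ring);e=[L[:,0].min()-381,L[:,0].max()-429.4,L[:,1].min()-279,L[:,1].max()-326]
    m=.026
    for X,uv in(([m,.056,.058],(380.6,285.6)),([-m,.056,.058],(376.6,306.4)),([m,-.056,.058],(431.6,297)),([-m,-.056,.058],(426.6,318.6))): e+=list(P(T,[X])[0]-uv)
    for X,uv in(([-m,-.056,.058],(204.6,237)),([m,-.056,.058],(206.4,251.6)),([-m,.056,.058],(249.4,229)),([m,.056,.058],(252.4,244)),([0,-.045,.132],(206.2,224)),([0,.045,.132],(243.2,218.3))): e+=list(P(S,[X])[0]-uv)
    return np.array(e)
s=least_squares(F,[.4,-.137,-.25]);print(s.x,np.degrees(s.x[2]));print(np.round(s.fun,1))
P=np.r_[s.x[:2],.126,s.x[2],0,0]
a=cv2.imread("pics/scene10.png");b=cv2.imread("pics/top10.png")
cv2.imwrite("pics/o11.png",np.hstack([overlay(S,a,P,(185,190,80,80),5),overlay(T,b,P,(365,250,80,80),5)]))
E
```

```text
[ 0.40490098 -0.1397616  -0.2567598 ] -14.711253007257271
[ 0.7 -1.5  0.1 -0.4  0.4 -1.2 -0.7  1.  -1.2 -1.1 -1.2  0.4 -0.1 -0.7
  0.1  0.5 -1.2 -0.  -1.3  0.4 -0.9  0.2 -0.9 -0.3]
```

View pics/o11.png

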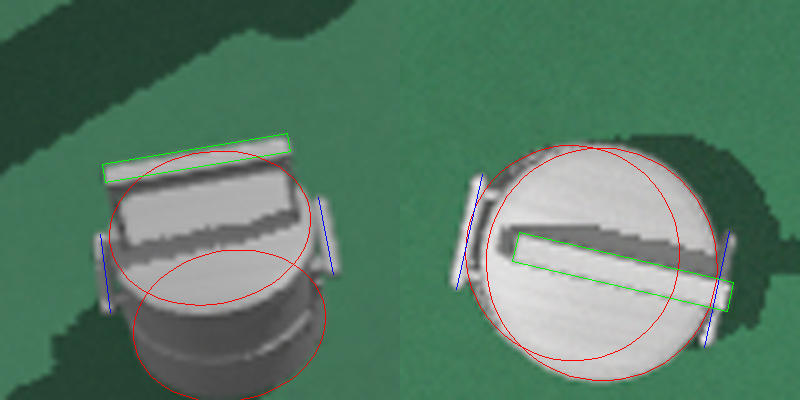

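```bash
cat >> h.py <<'E'
def baseov(c,img,p,box,s):
    x,y,w,h=box
    a=cv2.resize(img[y:y+h,x:x+w],None,fx=s,fy=s,interpolation=cv2.INTER_CUBIC)
    Rm=R.from_euler("z",p[3])
    def dr(X,col):
        q=(proj(c,Rm.apply(np.array(X,float))+p[:3])-[x,y]+.5)*s
        cv2.polylines(a,[np.int32(np.round(q))],False,col,1)
    dr([[.06,.075,0],[.06,-.075,0],[-.06,-.075,0],[-.06,.075,0],[.06,.075,0]],(0,0,255))
    for sg in(1,-1):
        dr([[-.013,sg*.055,.067],[.013,sg*.055,.067]],(0,255,0))
        dr([[-.013,sg*(.055+.016*.577),.083],[.013,sg*(.055+.016*.577),.083]],(255,255,0))
        dr([[-.026,sg*.0615,.096],[.026,sg*.0615,.096]],(255,0,255))
    return a
E
python3 - <<'E'
from h import *
a=cv2.imread("pics/scene10.png");b=cv2.imread("pics/top10.png")
P=[.6027,-.156,.012,np.radians(-14.7)]
cv2.imwrite("pics/b1.png",np.hstack([baseov(S,a,P,(215,270,80,75),5),baseov(T,b,P,(362,175,80,75),5)]))
E
```

```text
(no output)
```

View pics/b1.png

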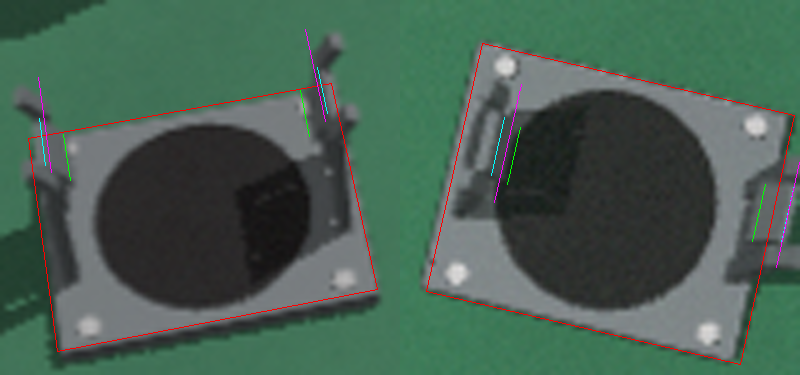

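```bash
python3 - <<'E'
from h import *
z=.108
A=ray(T,(378.6,205.8),z);B=ray(T,(443.8,217),z);print("T",A,B,(A+B)/2,np.linalg.norm(A-B),np.degrees(np.arctan2(-(A-B)[0],(A-B)[1])))
# scene ribs tops
L=(215+35/5,270+135/5);Q=(215+342/5,270+78/5)
B=ray(S,L,z);A=ray(S,Q,z);print("S",A,B,(A+B)/2,np.linalg.norm(A-B),np.degrees(np.arctan2(-(A-B)[0],(A-B)[1])))
a=cv2.imread("pics/scene10.png");b=cv2.imread("pics/top10.png")
cv2.imwrite("pics/b2.png",np.hstack([cv2.resize(a[265:345,210:305],None,fx=4,fy=4,interpolation=cv2.INTER_CUBIC),cv2.resize(b[170:250,360:455],None,fx=4,fy=4,interpolation=cv2.INTER_CUBIC)]))
for n,p in(("S",r.get_image("scene")),("T",r.get_image("top"))):
  for k in("base_seat","hook_l_tip","hook_r_tip"): print(n,k,[(np.round(d["location"],1).tolist(),round(d["score"],2)) for d in r.spot_point(p,k)][:6])
E
```

```text
T [ 0.61258025 -0.08702133  0.108     ] [ 0.58481293 -0.22498376  0.108     ] [ 0.59869659 -0.15600255  0.108     ] 0.14072901716337155 -11.379732113612906
S [ 0.62740912 -0.08580918  0.108     ] [ 0.59240686 -0.22082967  0.108     ] [ 0.60990799 -0.15331942  0.108     ] 0.13948365913432687 -14.533240779707121
S base_seat [([255.1, 310.5], 0.74), ([159.5, 350.2], 0.64)]
S hook_l_tip [([274.0, 292.4], 0.65), ([175.0, 327.6], 0.49)]
S hook_r_tip [([229.8, 301.0], 0.63), ([120.8, 342.1], 0.45)]
T base_seat [([504.3, 217.6], 0.71), ([402.3, 214.4], 0.69)]
T hook_l_tip [([386.1, 203.6], 0.54)]
T hook_r_tip [([266.6, 147.3], 0.69), ([540.6, 221.0], 0.47), ([430.1, 218.0], 0.41)]
```

View pics/b2.png

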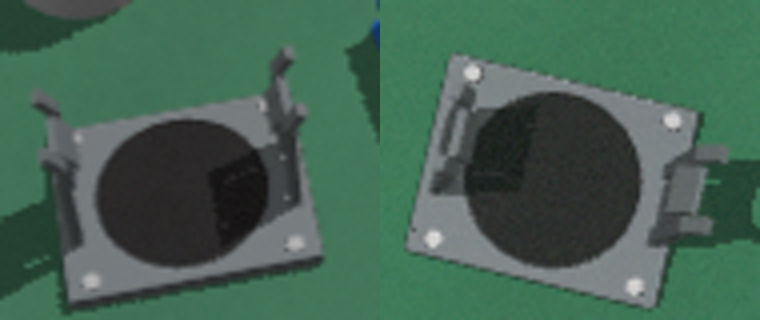

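```bash
python3 - <<'E'
from h import *
from scipy.optimize import least_squares
a=cv2.imread("pics/scene10.png");b=cv2.imread("pics/top10.png")
for c,im,g in((S,a,(255.6,313.2)),(T,b,(403.2,215))):
    hsv=im.max(2); m=(hsv<70).astype(np.uint8)
    print("disc",ray(c,g,.012))
# corners of plate: dark outline fit by points: scene b1 coordinates
m=.026;M={}
def fit(items):
    F=lambda q:np.concatenate([proj(c,R.from_euler("z",q[2]).apply(X)+[q[0],q[1],0])[0]-uv for c,X,uv in items])
    s=least_squares(F,[.4,-.137,-.25]);return np.r_[s.x[:2],np.degrees(s.x[2])],np.round(s.fun,1)
t=[(T,[m,.056,.058],(380.6,285.6)),(T,[-m,.056,.058],(376.6,306.4)),(T,[m,-.056,.058],(431.6,297)),(T,[-m,-.056,.058],(426.6,318.6)),(T,[0,0,.08],(405.2,302.3))]
s=[(S,[-m,-.056,.058],(204.6,237)),(S,[m,-.056,.058],(206.4,251.6)),(S,[-m,.056,.058],(249.4,229)),(S,[m,.056,.058],(252.4,244)),(S,[0,-.045,.132],(206.2,224)),(S,[0,.045,.132],(243.2,218.3))]
print(fit(t));print(fit(s))
E
```

```text
disc [ 0.60724093 -0.15466469  0.012     ]
disc [ 0.60287002 -0.15509541  0.012     ]
(array([  0.40443673,  -0.14113622, -14.65532947]), array([ 1. , -1. , -0.1,  1.2, -0.6, -0.9, -0.6,  0.5,  0.3,  0.2]))
(array([  0.40572186,  -0.13819481, -14.76317585]), array([ 0.6, -0.7,  0.8,  0.4, -0.5, -0. , -0.6,  0.4, -0.2,  0.2, -0.2,
       -0.2]))
```

Both views agree within about 3 mm: tiffin upright at (0.405,-0.1395) with yaw -14.7°, base at about (0.604,-0.155) with the same yaw. I'll regrip.

```bash
python3 -m creep '[[[1,-20,0,0],[2,-60,0,0],[2,-60,0,0],[1.5,-20,0,0],[0,0,0,0],[0,0,0,0]]]' 1; python3 -m creep '[[[0,0,20,0],[0,0,25,0],[0,0,20,0],[0,0,15,0],[0,0,10,0],[0,0,8,0],[0,0,5,0],[0,0,0,0],[0,0,0,0]]]'
```

```text
time_s: 17.75
position: [0.405, -0.1397, 0.2103]
tcp_rot: [180.0, -0.0, -14.7]
force: [-0.6, 0.5, -0.1]
opening: 0.0853
time_s: 18.88
position: [0.4053, -0.1391, 0.1076]
tcp_rot: [180.0, -0.0, -14.7]
force: [-0.2, -0.3, -0.2]
opening: 0.0856
```

```bash
python3 -m creep '[[[0,0,0,0],[0,0,0,0],[0,0,0,0],[0,0,0,0],[0,0,0,0],[0,0,0,0],[0,0,0,0],[0,0,0,0]]]' 0; python3 -m creep '[[[0,0,-5,0],[0,0,-10,0],[0,0,-20,0],[0,0,-25,0],[0,0,-25,0],[0,0,-20,0],[0,0,-15,0],[0,0,-10,0],[0,0,0,0],[0,0,0,0]]]'; python3 - <<'E'
from h import *
p=r.get_image("scene"); q=r.get_image("top");a=p["img"];b=q["img"];o=r.get_obs();X=o["position"]
cv2.imwrite("pics/scene12.png",a);cv2.imwrite("pics/top12.png",b)
P=np.r_[X[0],X[1],X[2]+.019,np.radians(-14.7),0,0]
u=proj(S,P[:3])[0];v=proj(T,P[:3])[0];print(u,v)
cv2.imwrite("pics/o12.png",np.hstack([overlay(S,a,P,(int(u[0])-45,int(u[1])-25,90,90),4),overlay(T,b,P,(int(v[0])-45,int(v[1])-45,90,90),4)]))
E
```

```text
time_s: 19.88
position: [0.4054, -0.1391, 0.1074]
tcp_rot: [180.0, -0.0, -14.7]
force: [1.6, -0.6, 1.1]
opening: 0.0111
time_s: 21.12
position: [0.4047, -0.1388, 0.2367]
tcp_rot: [-180.0, 0.1, -14.7]
force: [-0.2, 0.2, -5.2]
opening: 0.0107
[217.10982041 184.89783271] [420.99025549 308.88665218]
```

View pics/o12.png

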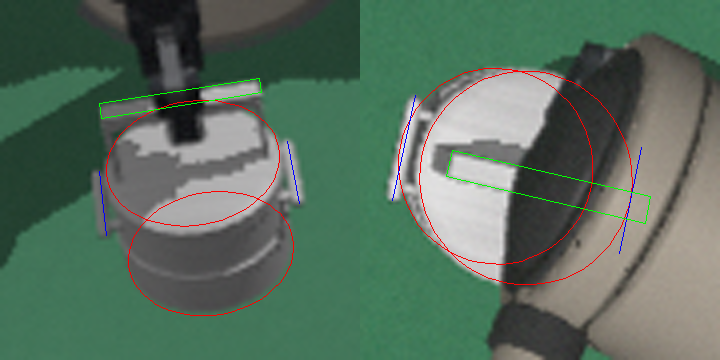

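The tiffin now hangs upright. I'll carry it over the base.

```bash
python3 -m creep '[[[5,-1,0,0],[12,-2,0,0],[20,-4,0,0],[26,-5,0,0],[30,-5,0,0],[30,-5.4,0,0],[28,-5,0,0],[22,-4,0,0],[14,-3,0,0],[7,-1.5,0,0],[3,-0.5,0,0],[0,0,0,0]]]'; python3 -m creep '[[[0,0,0,0],[0,0,0,0]]]'; cat > look.py <<'E'
from h import *
import sys
n=sys.argv[1]
p=r.get_image("scene"); q=r.get_image("top");a=p["img"];b=q["img"];o=r.get_obs();X=o["position"];print(X,o["force"])
cv2.imwrite(f"pics/scene{n}.png",a);cv2.imwrite(f"pics/top{n}.png",b)
P=np.r_[X[0],X[1],X[2]+.019,np.radians(-14.7),0,0]
a=overlay(S,a,P,(200,210,110,140),4) if len(sys.argv)<3 else cv2.resize(a[210:350,200:310],None,fx=4,fy=4,interpolation=cv2.INTER_CUBIC)
b=cv2.resize(b[160:300,350:440],None,fx=4,fy=4,interpolation=cv2.INTER_CUBIC)
cv2.imwrite(f"pics/o{n}.png",np.hstack([a,b])[:560])
E
python3 look.py 13
```

```text
time_s: 22.72
position: [0.6048, -0.1537, 0.2372]
tcp_rot: [180.0, 0.0, -14.7]
force: [0.6, 0.4, -4.0]
opening: 0.0108
time_s: 22.98
position: [0.6047, -0.1538, 0.2376]
tcp_rot: [180.0, -0.0, -14.7]
force: [-0.3, 0.6, -4.0]
opening: 0.0107
[ 0.60473902 -0.15381877  0.23750726] [ 0.15227337  0.2549912  -3.85997008]
```

View pics/o13.png

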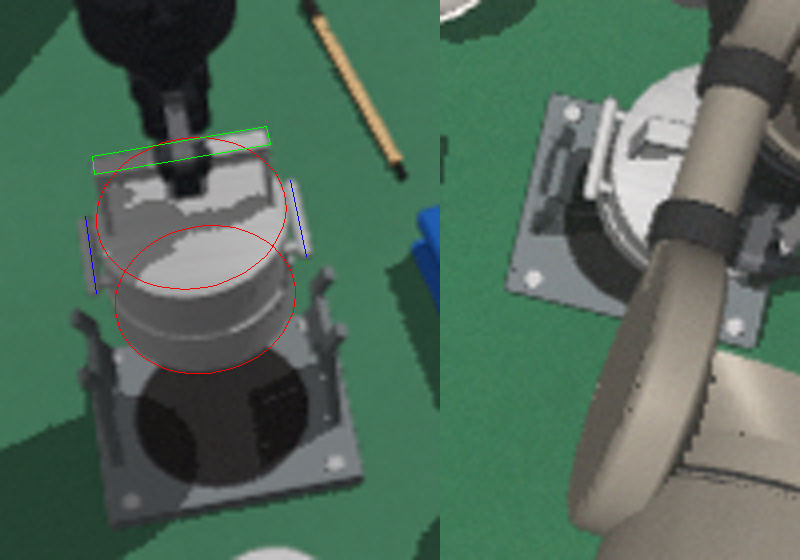

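```bash
python3 -m creep '[[[0,0,6,0],[0,0,12,0],[0,0,14,0],[0,0,14,0],[0,0,12,0],[0,0,8,0],[0,0,4,0],[0,0,0,0],[0,0,0,0]]]'; python3 look.py 14 x
```

```text
time_s: 24.2
position: [0.6052, -0.1539, 0.1678]
tcp_rot: [180.0, -0.1, -14.7]
force: [-0.4, -1.1, -3.6]
opening: 0.011
[ 0.60512177 -0.15383799  0.16782162] [ 0.10291981 -0.38128847 -3.6520225 ]
```

View pics/o14.png

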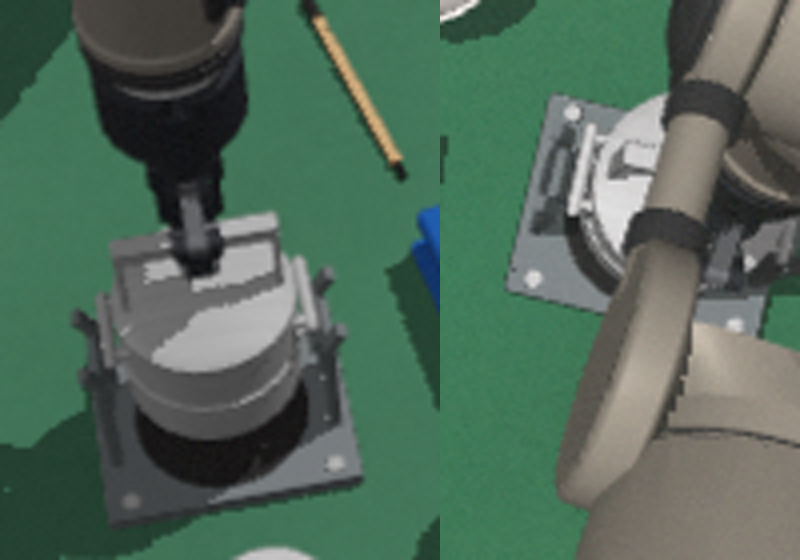

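```bash
python3 - <<'E'
from h import *
a=cv2.imread("pics/scene14.png");b=cv2.imread("pics/top14.png")
P=[.604,-.155,.0604+.126,np.radians(-14.7),0,0]
def both(c,im,box,s):
    o=overlay(c,im,P,box,s)
    o2=baseov(c,im,[.604,-.155,.012,np.radians(-14.7)],box,s)
    return np.hstack([o,o2]) 
cv2.imwrite("pics/o15.png",np.hstack([both(S,a,(215,260,80,85),5)]))
cv2.imwrite("pics/o16.png",np.hstack([both(T,b,(362,170,80,80),5)]))
E
```

```text
(no output)
```

View pics/o15.png

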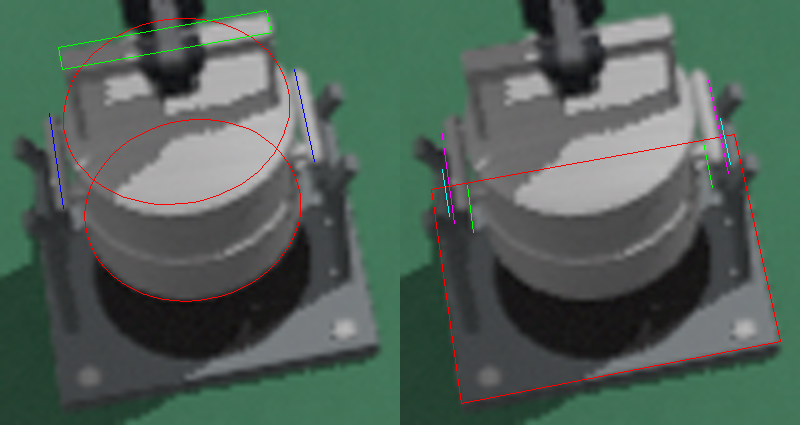

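View pics/o16.png

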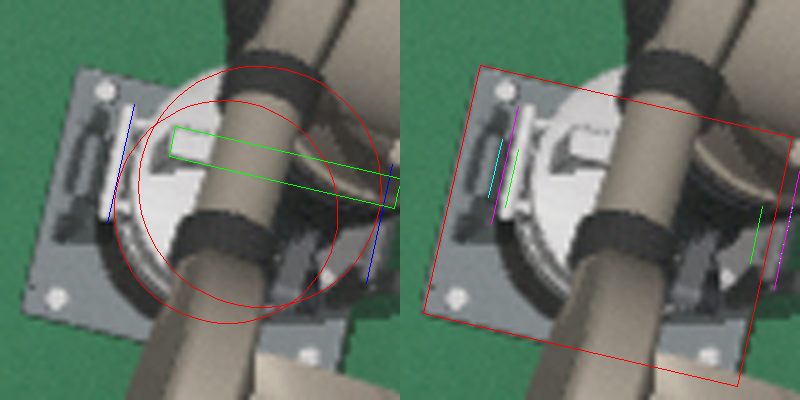

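The top view puts the lug within about 1 px of the model, and the scene view shows about 1–2 mm towards +y. I'll nudge it and lower slowly, watching the force.

```bash
python3 -m creep '[[[-1,1.2,3,0],[0,0,4,0],[0,0,4,0],[0,0,3,0],[0,0,2,0],[0,0,0,0]]]'; python3 -m creep '[[[0,0,2,0],[0,0,2,0],[0,0,1.5,0],[0,0,0,0]]]';python3 -m creep '[[[0,0,1.5,0],[0,0,1.5,0],[0,0,0,0]]]'
```

```text
time_s: 25.05
position: [0.6035, -0.1546, 0.1511]
tcp_rot: [180.0, 0.0, -14.7]
force: [-0.1, 0.4, -4.3]
opening: 0.0106
time_s: 25.55
position: [0.6035, -0.1547, 0.1456]
tcp_rot: [180.0, 0.0, -14.7]
force: [-0.5, 0.1, -3.5]
opening: 0.011
time_s: 25.92
position: [0.6035, -0.1546, 0.1426]
tcp_rot: [180.0, 0.0, -14.7]
force: [0.7, -0.1, -4.6]
opening: 0.0108
```

```bash
for i in 1 2; do python3 -m creep '[[[0,0,1,0],[0,0,1,0],[0,0,0,0]]]'|grep -E "posi|force"; done; python3 -m creep '[[[0,0,1,0],[0,0,0,0]]]'|grep -E "posi|force"
```

```text
position: [0.6036, -0.1546, 0.1407]
force: [-0.7, 0.9, -3.8]
position: [0.6037, -0.1545, 0.1388]
force: [0.2, 1.1, -3.5]
position: [0.6038, -0.1545, 0.1379]
force: [0.9, 1.7, -2.5]
```

```bash
python3 look.py 17 x
```

```text
[ 0.60372277 -0.15452115  0.13785711] [ 1.29058049  1.82929538 -2.55522447]
```

View pics/o17.png

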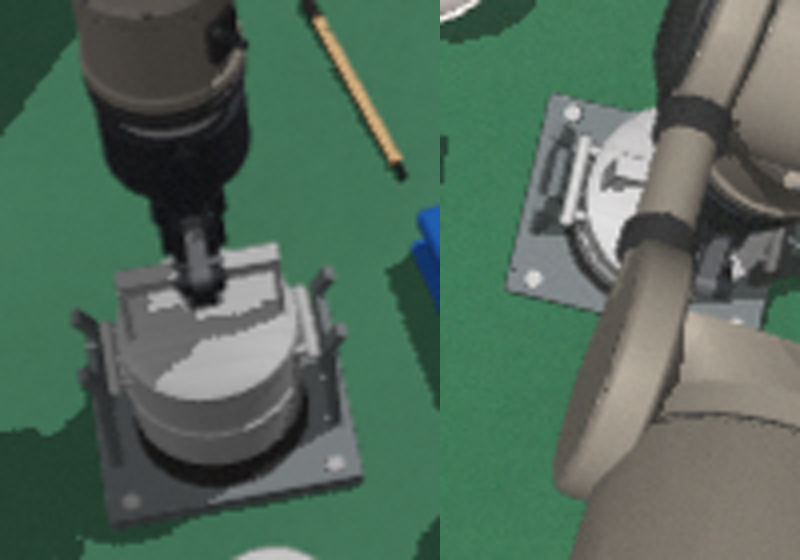

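```bash
python3 -m creep '[[[0,-0.5,1,0],[0,0,0,0]]]'|grep -E "posi|force"; python3 -m creep '[[[0,0,1,0],[0,0,0,0]]]'|grep -E "posi|force"; python3 -m creep '[[[0,0,0.5,0],[0,0,0,0]]]'|grep -E "posi|force"
```

```text
position: [0.6039, -0.1542, 0.1369]
force: [0.2, 2.1, -1.9]
position: [0.604, -0.1542, 0.1361]
force: [1.2, 2.2, -0.4]
position: [0.604, -0.1542, 0.1357]
force: [1.3, 2.3, 2.8]
```

The weight is now on the hooks, with the underside about 16 mm above the seat, inside the 12–18 mm range. I'll let go.

```bash
python3 -m creep '[[[0,0,0,0],[0,0,0,0],[0,0,0,0],[0,0,0,0],[0,0,0,0],[0,0,0,0]]]' 1; python3 -m creep '[[[0,0,-5,0],[0,0,-15,0],[0,0,-25,0],[0,0,-20,0],[0,0,-5,0],[0,0,0,0],[0,0,0,0]]]'; python3 look.py 18 x
```

```text
time_s: 28.52
position: [0.6037, -0.1542, 0.1353]
tcp_rot: [180.0, 0.0, -14.7]
force: [-0.1, 0.5, -0.2]
opening: 0.0855
time_s: 29.4
position: [0.6033, -0.154, 0.2044]
tcp_rot: [-180.0, 0.1, -14.7]
force: [-0.3, 0.2, -0.1]
opening: 0.0852
[ 0.60339635 -0.15405937  0.20441838] [-0.05516004 -0.10995316  0.03708755]
```

View pics/o18.png

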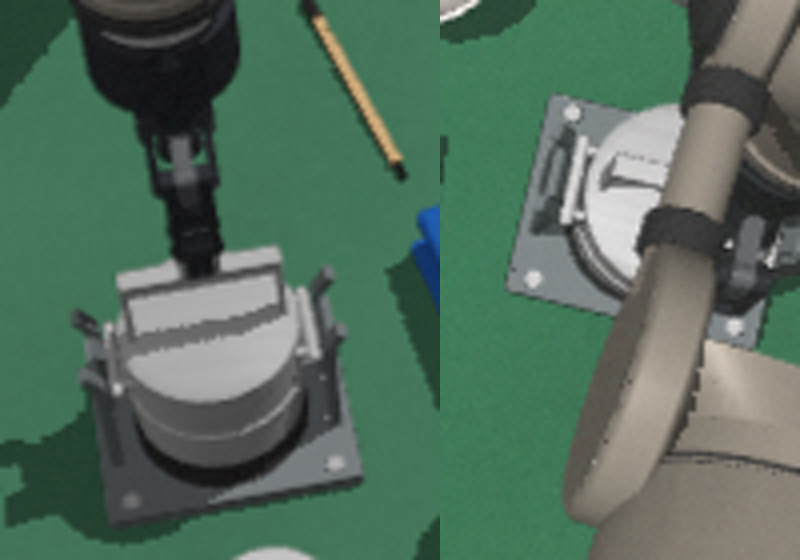

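The tiffin stands level on the hooks, with lugs at scene (228,300) and (278,291). I'll close the fingers above the bar and come down on its middle.

```bash
python3 -m creep '[[[0.5,0,0,0],[0,0,0,0],[0,0,0,0],[0,0,0,0],[0,0,0,0],[0,0,0,0],[0,0,0,0]]]' 0; python3 -m creep '[[[0,0,10,0],[0,0,12,0],[0,0,8,0],[0,0,4,0],[0,0,2,0],[0,0,0,0]]]'|grep -E "posi|force"; python3 -m creep '[[[0,0,2,0],[0,0,2,0],[0,0,0,0]]]'|grep -E "posi|force"; python3 look.py 19 x
```

```text
time_s: 30.38
position: [0.6042, -0.1543, 0.2053]
tcp_rot: [180.0, -0.0, -14.7]
force: [-0.1, 0.0, -0.2]
opening: 0.0003
position: [0.6043, -0.1543, 0.1694]
force: [-1.3, -0.0, 0.3]
position: [0.6041, -0.1543, 0.1651]
force: [-0.5, 0.5, -0.9]
[ 0.60423415 -0.15431299  0.1653012 ] [-1.25341063 -0.10317356 -0.08650775]
```

View pics/o19.png

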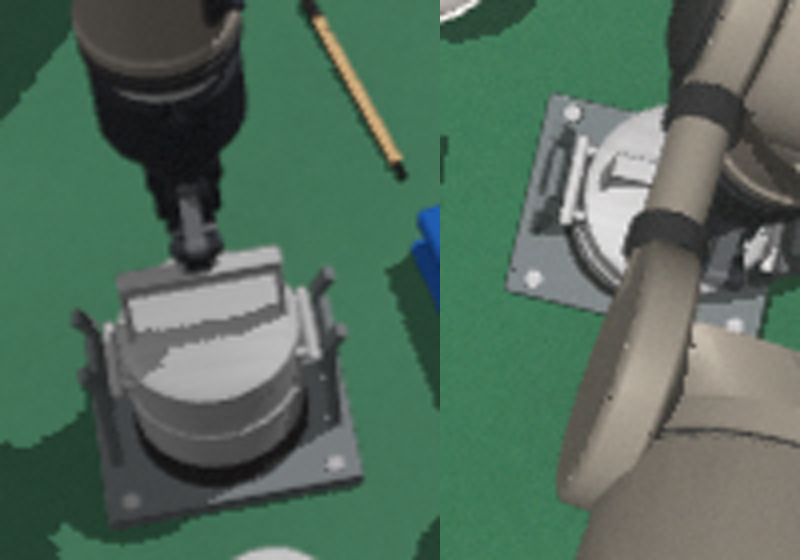

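```bash
for i in 1 2 3 ; do python3 -m creep '[[[0,0,1,0],[0,0,1,0],[0,0,0,0]]]'|grep -E "posi|force"; done; python3 -m creep '[[[0,0,1,0],[0,0,0,0]]]'|grep -E "posi|force"
```

```text
position: [0.6042, -0.1543, 0.1631]
force: [-0.1, 0.4, -0.5]
position: [0.6041, -0.1543, 0.1612]
force: [-0.3, 0.0, -0.5]
position: [0.6045, -0.1544, 0.1598]
force: [0.1, 1.4, 4.6]
position: [0.6047, -0.1544, 0.1591]
force: [-0.4, 0.5, 6.2]
```

```bash
for i in 1 2 3 4; do python3 -m creep '[[[0,0,1,0],[0,0,1,0],[0,0,0,0]]]'|grep -E "posi|force"; done
```

```text
position: [0.6051, -0.1545, 0.158]
force: [0.0, 0.1, 9.0]
position: [0.6057, -0.1547, 0.157]
force: [-0.9, 1.3, 14.9]
position: [0.6058, -0.1532, 0.1546]
force: [2.1, 7.2, 10.9]
position: [0.6045, -0.1542, 0.1508]
force: [0.5, 2.6, 6.3]
```

```bash
python3 look.py 20 x
```

```text
[ 0.60455085 -0.15421169  0.15080038] [0.197534   1.83949727 5.90190889]
```

View pics/o20.png

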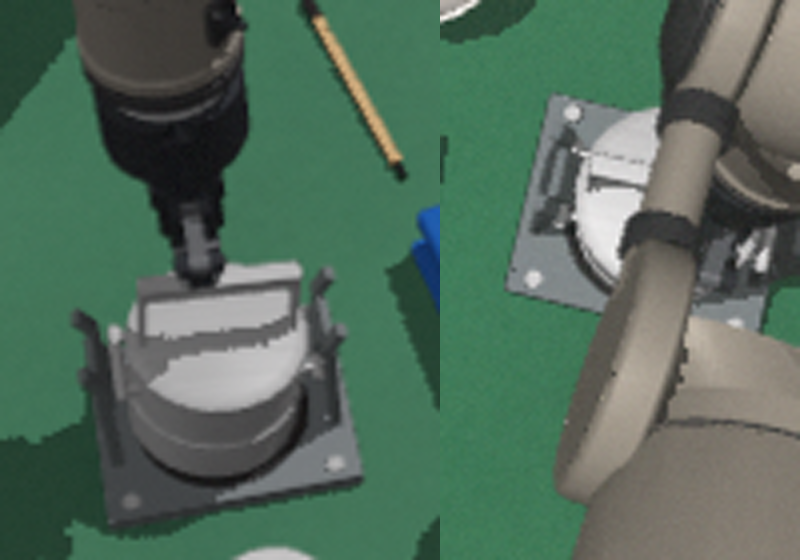

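The view shows the +y lug has clicked (right side down, scene (280,303)) and the handle leans towards +y. The −y lug is still on its ramp. I'll shift the press point towards −y.

```bash
python3 -m creep '[[[0,0,-6,0],[0,0,-6,0],[0,12,0,0],[0,10,0,0],[0,0,0,0],[0,0,0,0]]]'; python3 look.py 21 x
```

```text
time_s: 35.33
position: [0.5985, -0.1757, 0.1621]
tcp_rot: [-180.0, 0.0, -14.7]
force: [0.9, 0.1, 0.1]
opening: -0.0002
[ 0.59863419 -0.17540147  0.16220251] [ 1.07571632 -0.01877601  0.22212341]
```

View pics/o21.png

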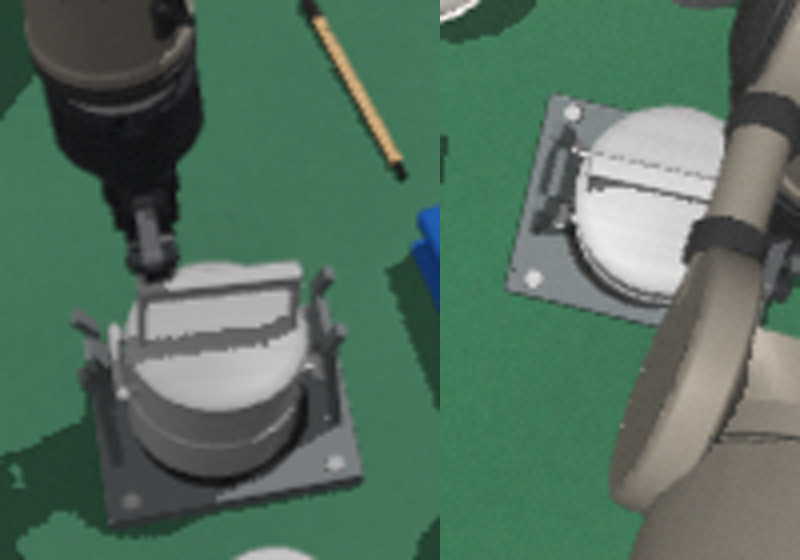

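```bash
python3 -m creep '[[[0,-6,1,0],[0,0,1,0],[0,0,1,0],[0,0,0,0]]]'|grep -E "posi|force"; for i in 1 2 3 ; do python3 -m creep '[[[0,0,1,0],[0,0,1,0],[0,0,0,0]]]'|grep -E "posi|force"; done
```

```text
position: [0.6001, -0.1697, 0.1592]
force: [-0.2, 0.7, -0.0]
position: [0.6001, -0.1698, 0.1572]
force: [-0.2, -0.3, -0.8]
position: [0.6001, -0.1698, 0.1552]
force: [0.1, 0.8, 0.1]
position: [0.6001, -0.1698, 0.1532]
force: [-0.3, -0.1, -1.0]
```

```bash
for i in 1 2 3 ; do python3 -m creep '[[[0,0,1,0],[0,0,0.5,0],[0,0,0,0]]]'|grep -E "posi|force"; done
```

```text
position: [0.6006, -0.17, 0.1528]
force: [-0.8, -0.1, 5.1]
position: [0.601, -0.1706, 0.1522]
force: [-1.2, -1.3, 8.6]
position: [0.6013, -0.1714, 0.1515]
force: [-2.0, -2.8, 12.0]
```

```bash
for i in 1 2 3 ; do python3 -m creep '[[[0,0,1,0],[0,0,0.5,0],[0,0,0,0]]]'|grep -E "posi|force"; done
```

```text
position: [0.6014, -0.1723, 0.1506]
force: [-2.9, -6.2, 14.5]
position: [0.6015, -0.1732, 0.1499]
force: [-3.6, -7.8, 16.3]
position: [0.6016, -0.174, 0.1491]
force: [-5.9, -10.6, 20.8]
```

```bash
python3 -m creep '[[[-1,3,0,0],[0,2,0,0],[0,0,0,0]]]'|grep -E "posi|force"; python3 look.py 22 x
```

```text
position: [0.5977, -0.1745, 0.1441]
force: [-1.2, -2.7, 3.2]
[ 0.59779169 -0.17441226  0.14410368] [-2.20822569 -0.68482772  2.7567827 ]
```

View pics/o22.png

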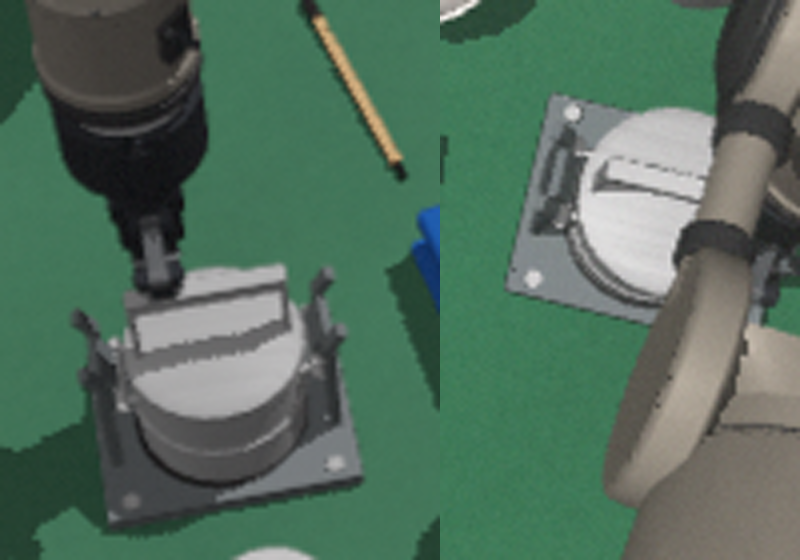

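It dropped to z 0.1441, and the expected home height of the bar top is 0.144. I'll make a gentle centred confirming press, then retreat.

```bash
python3 -m creep '[[[0,0,-8,0],[0,0,-4,0],[3,-10,0,0],[0,-11,0,0],[0,0,3,0],[0,0,2,0],[0,0,2,0],[0,0,0,0]]]'|grep -E "posi|force";  for i in 1 2 3; do python3 -m creep '[[[0,0,1,0],[0,0,1,0],[0,0,0,0]]]'|grep -E "posi|force"; done
```

```text
position: [0.606, -0.155, 0.149]
force: [0.6, 0.4, -0.7]
position: [0.6061, -0.1548, 0.1472]
force: [0.1, -0.4, -0.2]
position: [0.6061, -0.1548, 0.1452]
force: [0.3, -0.0, -0.1]
position: [0.6062, -0.1548, 0.1441]
force: [-2.1, 1.3, 5.4]
```

```bash
for i in 1 2; do python3 -m creep '[[[0,0,1.5,0],[0,0,1,0],[0,0,0,0]]]'|grep -E "posi|force"; done
```

```text
position: [0.6065, -0.1549, 0.144]
force: [-6.1, 2.5, 19.0]
position: [0.6068, -0.155, 0.144]
force: [-11.4, 4.1, 30.9]
```

At 31 N it's a hard stop at 0.144, so it's fully home. I'll retreat clear and look.

```bash
python3 -m creep '[[[0,0,-5,0],[0,0,-15,0],[0,0,-30,0],[0,0,-40,0],[0,0,-40,0],[-30,0,-10,0],[-50,30,0,0],[-50,40,0,0],[-40,40,0,0],[-20,30,0,0],[0,0,0,0],[0,0,0,0]]]'; python3 - <<'E'
from h import *
p=r.get_image("scene"); q=r.get_image("top");a=p["img"];b=q["img"]
cv2.imwrite("pics/scene30.png",a);cv2.imwrite("pics/top30.png",b)
P=[.604,-.155,.138,np.radians(-14.7),0,0]
cv2.imwrite("pics/o30.png",np.hstack([overlay(S,a,P,(205,260,95,90),4),cv2.resize(b[165:255,360:455],None,fx=4,fy=4,interpolation=cv2.INTER_CUBIC)]))
E
```

```text
time_s: 44.15
position: [0.3887, -0.2413, 0.2785]
tcp_rot: [-180.0, -0.0, -14.7]
force: [-0.5, 0.6, -0.3]
opening: -0.0001
```

View pics/o30.png

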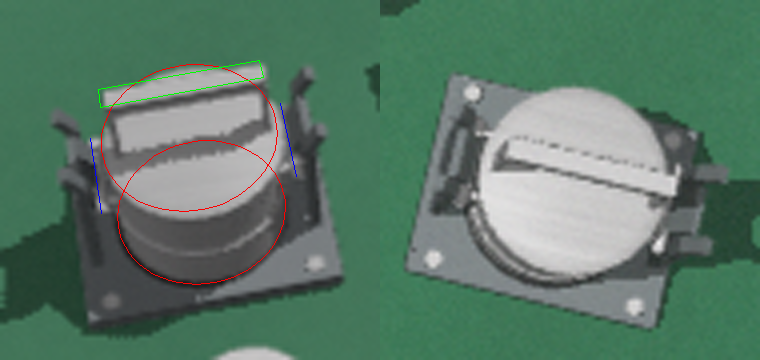

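View pics/scene30.png

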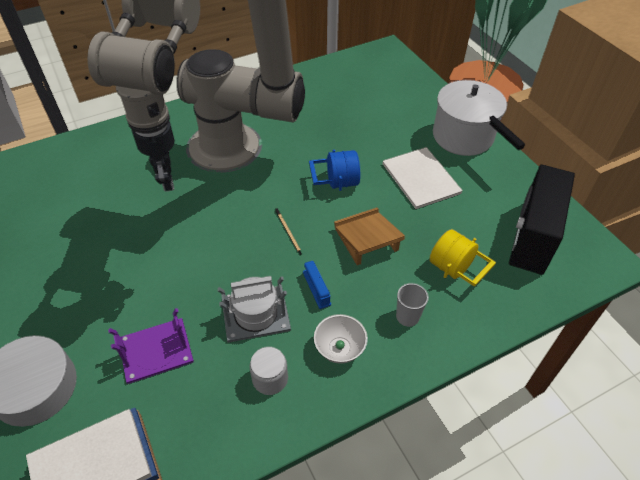

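The tiffin sits upright and level on the grey base at scene (255,300), its lugs hidden under both hooks, and the home-pose overlay matches within about 1–1.5 px. The bystanders are where they were, and the arm is clear.

```bash
python3 - <<'E'
from h import *
print(r.get_obs()["time_s"]); print(r.sign_off())
E
```

```text
44.25
the job is handed in; nothing more can be done
None
```

The steel tiffin is on the grey clip base, both lugs are past the hooks, and it sits fully home. I handed the job in at 44.3 s, with the arm clear and touching nothing.

**What I did**
- **Lift:** I took the tiffin off the stand by its handle. It still leaned about 14° in the grip, so I set it down briefly on the empty desk, where it came upright, and regripped it.
- **Set down and let go:** I lowered it with its lugs on the hooks, underside about 16 mm above the seat, and released it. The vertical reading was about +3 N when I let go.
- **Press:** The +y hook clicked first, at about 15 N, with the tiffin leaning towards +y. Pressing nearer the −y end of the handle then drove the second lug past. Just before it clicked I read about 21 N down and 11–12 N sideways.

**Last checks**
- **Height:** the handle's top stopped at 0.144 m at both press points, which is the expected home height.
- **Hard stop:** a final press at the centre met a firm stop, reading about 31 N down and 12 N sideways.
- **Pictures:** the tiffin is upright, and the home-pose overlay in the scene picture fits within about 1–1.5 px. The other things look unmoved by eye.

**What disagreed:** the two cameras differed by about 3–4 mm on where the base and tiffin were, and I used values in between. I couldn't read the hooks' bend directly; that they clicked is inferred from the height, the hard stop and the pictures.

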